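Rock the pendulum angle gauge on the joist ridge to its set mark and hold it

ROBOT

A 6-joint arm with a two-finger parallel gripper is mounted at the origin on a cart in front of the work surface, level with it; the furniture and walls round the work are solid. World frame = base frame: x ahead of the robot, y to its left, z up, the work surface at z = 0. Lengths are in mm, angles in rad, forces in N, time in s.
With the tool pointing down it reaches from about 275 to 725 mm from the base axis. Payload 15.9 kg.
Tool frame: the origin (TCP) lies midway between the tips of the shut fingers; the grasp point (between the pads) lies 19 mm behind it; x points along the fingers, z is the direction in which the jaws open and shut, and the axes are right-handed (so a half turn about x gives the same grasp; the last joint's range is limited). The gripper opens to 85 mm and grips with 20 to 120 N. Pads are 22 mm wide; open, the fingers measure 114 mm over their backs; the gripper's body (76 mm by 85 mm) begins 54 mm behind the grasp point. The pads swing forward as they close: fully open they stand 13 mm farther back than shut.
Start: joints at [1.223, 0.213, -0.034, 1.323, 0, 1.571], TCP at [170.408, 470.049, 231.306] pointing down, gripper open.
Joint ranges: [-2.98, 2.98], [-0.74, 1.72], [-1.14, 1.35], [-2.1, 2.04], [-1.57, 1.44], [-3.14, 3.14]. Speed limits (rad/s): [1.89, 1.89, 2.39, 2.57, 3.14, 3.14].

INTERFACE

Orientations are given as a rotation vector (axis times angle).
In Python, from rig import bot gives the robot as it stands. The module is installed in compiled form; this text tells all that it offers.
- The arm moves only by the tool apply_moves, never from a script. Its argument "series" is a list of rows, each a list of 7 numbers: the gripper command: -1 is fully open, 1 is shut, values between are in proportion, then the shift along the tool's x, y, z scaled (see below), then the turn, a rotation vector about the tool's x, y, z scaled (see below). A call has 1 to 8 rows; each row is the pose to reach, as a shift and turn from the pose measured when the call began, along the tool's axes at that moment; what a row does not reach only later rows make up. The controller multiplies each number of a shift by 0.15 m and each number of a turn by 90 degrees. A row lasts 1/10 s, in which the tool goes at most 50 mm and 8.59 degrees, less where a joint would pass 70% of its speed; a pose out of reach is approached as far as the arm can. A call with a number of a shift or a turn outside -1 to 1 is refused whole. A call with a gripper value outside its range is refused whole. The fingers move at their own pace and stop on an object; "grip_force" is the grip in N (left out, the last holds). Time passes only in rows, so rows that repeat a pose let the fingers close. It gives the time, the measured TCP pose, the force and the opening at its end, in the units of the state.
- bot.state(): the state, without advancing time (a new reading comes with each control period).
- bot.snapshot(name): name is "side" or "top"; returns a dict with "color" (480x640x3 uint8, red, green, blue), "fx", "fy", "cx", "cy" (pixels), "R" (3x3) and "t" (3): a world point X has camera coordinates R X + t. Camera axes: x right, y down, z forward; pixel columns grow to the right and rows downward; lengths in mm; the calibration is good to about 2 mm. A picture is of the moment at which its call begins. There is no depth.
- bot.sign_off(): hands the job in, once; it reports no verdict.
The state is a dict: "time": time; "qpos": joint angles; "qd": joint speeds; "tau": joint torques, N m; "eef_pos": TCP position; "ee_rot": TCP orientation; "ft_force": force on the tool from outside, world axes, zero at the start; "moment": the same for the moment, N m; "width": finger opening in mm.
Only numpy, scipy, OpenCV 4.12 (cv2) and the standard library are available. Lean on these libraries where they do the work, as an engineer would, in place of code of your own. Each camera call takes 0.05 s, during which the arm holds its last target.

TASK

Lift the sheet-metal cover off the angle gauge and stand it upright on the bench, clear of the stand. Take the gauge out by the grip on its top, set the middle of its foot square across the rounded ridge of the joist offcut, and rock it there until the hanging pointer has settled on the point of the set hand. Finish while still holding it: keep the gauge in the gripper, its foot resting on the ridge without bearing down hard and the pointer steady on the mark; leave the calculator, mouse and tape roll where they are.

Things in the scene. Friction and masses are not known exactly. Their poses are not given: they have to be found in the camera images.
- cover: loose grey sheet-metal box, open below, 70 x 136 x 142 mm high, 0.15 kg; black grip block in the middle of its top, 24 (x) x 22 (y) mm, 144 to 178 mm above the origin. Origin: centre of the open underside, z up, y along its length. Starts on the stand over the gauge, parallel within 0.05 rad; must rise straight up over 135 mm to clear the gauge
- stand: fixed plywood plate 100 x 160 mm, 10 mm thick, with four low cleats (6 mm high) round the gauge's foot, 2 to 3.5 mm play; origin: centre of its underside on the bench, z up, y along its long side. It stands to the left or right of the joist offcut.
- gauge: loose angle gauge, 0.32 kg: flat foot 26 (x) x 104 (y) x 12 mm; round case 84 mm across, centred 59 mm above the foot's underside, white dial on its -x side towards the robot; upright rubber grip on top, 22 (x) x 18 (y) mm, 101 to 135 mm above the underside. Origin: centre of the foot's underside, z up, y along the foot. Starts on the stand under the cover, origin 10 mm above the bench
- joist_offcut: fixed timber offcut, 64 (x) x 140 mm (y), a steel stop at each end (172 mm over all). Its top is a rounded ridge along its x axis over the origin, radius 14 mm, crest 70 mm and axis of curvature 56 mm above the bench; flanks fall 30 degrees to +y, 35 to -y, so a gauge left alone tips. Origin: centre of the underside, z up
- ridge_top (a point): point on the crest of the joist offcut's ridge, halfway along it, 70 mm above the bench; axes as the offcut's
- pointer (a joint): angle (rad) of the free-swinging hanging pointer relative to the gauge; 0 when it points to the middle of the foot (gauge upright). It stays vertical in space: tipping the gauge clockwise as the robot sees the dial (top towards -y, the robot's right) makes it grow by the same angle; settles in about a second
- set_hand (a joint): angle (rad) of the set hand on the gauge, same sense as the pointer: a stiff black wedge with steel stud on the dial's lower rim, point inward; nothing need touch it. Starts between 0.12 and 0.42 (right of the dial's lowest point as the robot sees it). The pointer is on the mark when both angles are equal
- pointer_tip (a point): lower tip of the pointer, 33 mm from the dial's centre
- set_tip (a point): inward point of the set hand, 33 mm from the dial's centre
- calculator: desk calculator 152 x 107 x 30 mm, at the back left; leave alone
- mouse: black computer mouse 112 x 62 x 35 mm, at the back right; leave alone
- tape_roll: roll of brown packing tape, 92 mm across, 48 mm high, at the back in the middle; leave alone
Things that resemble listed ones, but are neither listed nor needed, are in the scene too. Several things have the shape of the stand; the one meant has the colours described above. Of the things shaped like the cover, the grey one is meant.

How it is judged (in metres and radians):
On the way, in this order (a step that is already met when the one before it is completed fails the run):
1. the cover stands upright on the bench, let go, clear of the stand (height (world z) of cover below 0.005 m and angle between cover's own z axis and vertical below 0.08 rad and contact force between cover and the fingers below 0.3 N and linear speed of cover below 0.03 m/s), for 0.2 s.
2. the gauge is gripped and its foot touches the ridge (contact force between gauge and the fingers above 1 N and contact force between gauge and joist_offcut above 0.3 N and distance between gauge and ridge_top below 0.03 m), for 0.1 s.
At the end, for the whole second after the job is handed in: Gauge held, mid-foot within 20 mm of the ridge crest's middle, square to it within 0.2 rad, touching it with 0.3 to 30 N; pointer at rest, tip within 2.7 mm of the set hand's point (hand not moved to zero); cover upright on the bench, touching neither stand nor offcut (distance between pointer_tip and set_tip below 0.0027 m and velocity of joint pointer between -0.3 and 0.3 rad/s and value of joint set_hand above 0.09 rad and contact force between gauge and joist_offcut between 0.3 and 30 N and contact force between gauge and the fingers above 1 N and distance between gauge and ridge_top below 0.02 m and angle between the x axis of gauge and the x axis of joist_offcut, either way round below 0.2 rad and height (world z) of cover below 0.005 m and angle between cover's own z axis and vertical below 0.08 rad and contact force between cover and stand below 0.1 N and contact force between cover and joist_offcut below 0.1 N); the arm keeps its last pose, push and grip.
It fails at once if a bystander is moved by more than 30 mm (distance of any of calculator, mouse, tape_roll from where it was at the start of the episode above 0.03 m).
It also fails if it takes over 51 s, if anything falls off the work surface, if the arm or the gripper's body presses on something with over 40 N, if the wrist force passes 120 N, or if a joint passes its speed limit or range.

## Working session

There is one attempt and no reset: what is moved stays moved. The work goes in short steps, Python scripts to look and compute and a tool call to move; the robot and the scene stay as the last step left them, time stands still between calls to the robot, and variables do not carry over. Pictures are saved under pics/ and viewed, and the job is handed in when it is done.

Besides the shell and the picture viewer there is one more tool, called after ">>>" by a JSON object that holds its "name" and its "arguments", one argument or row to a line. apply_moves: Moves the arm, as the interface text tells. Shifts and turns lie within -1 to 1; 1 stands for 0.15 m of shift or 90 degrees of turn. Its arguments: {"type":"object","properties":{"series":{"type":"array"},"grip_force":{"type":"number"}},"required":["series"]}

```bash
mkdir -p pics; python3 - <<'E'
from rig import bot
import cv2
s=bot.state();print({k:(v if not hasattr(v,'round') else v) for k,v in s.items()})
for n in("side","top"):
    d=bot.snapshot(n);cv2.imwrite(f"pics/{n}0.png",d["color"][:,:,::-1]);print(n,d["fx"],d["fy"],d["cx"],d["cy"],d["R"],d["t"])
E
```

```text
{'time': 0.0, 'qpos': array([ 1.22296460e+00,  2.13348416e-01, -3.50209346e-02,  1.32348168e+00,
        4.85074073e-07,  1.57079250e+00]), 'qd': array([ 6.78217854e-05, -1.14966143e-03, -4.12450327e-05,  2.93208391e-04,
        1.03168586e-04, -6.40918547e-05]), 'tau': array([ 2.30078069e-03, -6.86155844e+01,  4.87127316e+01,  1.73976441e-02,
        2.46795344e-04,  5.25390828e-05]), 'eef_pos': array([170.32275605, 469.76140671, 230.83516354]), 'ee_rot': array([-0.94988952,  1.35479795,  0.94888886]), 'ft_force': array([-0.31194724,  0.89595064,  0.12730657]), 'moment': array([-0.0443199 ,  0.02347296,  0.05061676]), 'width': 85.30029379663199}
side 597.5322610732269 597.5322610732269 317.66071230813 234.87619110068883 [[ 0.44639534 -0.8948125  -0.00646463]
 [-0.42091349 -0.20359502 -0.88395753]
 [ 0.78966008  0.39731557 -0.46752252]] [-291.22262004  291.51465278 1133.97542021]
top 458.58879673310054 458.58879673310054 331.01277456396775 253.08472164496453 [[-0.05089383 -0.99865964 -0.00941996]
 [-0.93039596  0.05083913 -0.36301341]
 [ 0.36300575 -0.00971085 -0.9317363 ]] [ -13.13041974  573.97769883 1222.05283686]
```

View pics/side0.png

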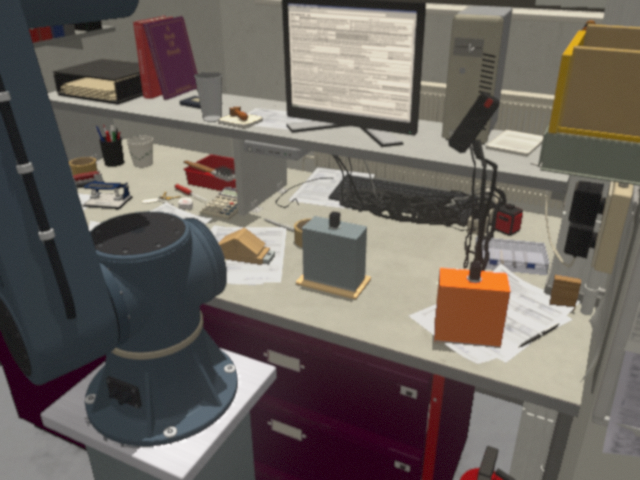

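View pics/top0.png

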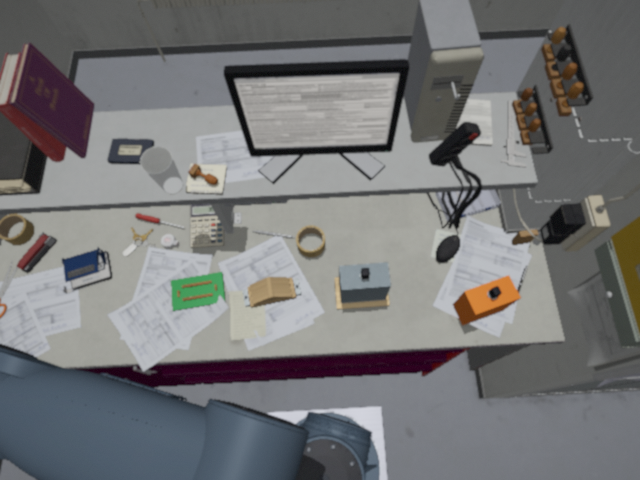

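```bash
cat > h.py <<'E'
import numpy as np,cv2
from rig import bot
def pix(d,X):
    c=d["R"]@np.asarray(X,float)+d["t"];return np.array([d["fx"]*c[0]/c[2]+d["cx"],d["fy"]*c[1]/c[2]+d["cy"]])
def ray(d,u,v):
    r=d["R"].T@np.array([(u-d["cx"])/d["fx"],(v-d["cy"])/d["fy"],1]);return -d["R"].T@d["t"],r
def onz(d,u,v,z):
    C,r=ray(d,u,v);return C+r*(z-C[2])/r[2]
def onx(d,u,v,x):
    C,r=ray(d,u,v);return C+r*(x-C[0])/r[0]
def tri(a,ua,b,ub):
    C1,r1=ray(a,*ua);C2,r2=ray(b,*ub);A=np.stack([r1,-r2],1);s=np.linalg.lstsq(A,C2-C1,rcond=None)[0]
    p,q=C1+s[0]*r1,C2+s[1]*r2;return (p+q)/2,np.linalg.norm(p-q)
def crop(d,box,f,name):
    x0,y0,x1,y1=box;cv2.imwrite(name,cv2.resize(d["color"][y0:y1,x0:x1,::-1],None,fx=f,fy=f,interpolation=cv2.INTER_CUBIC))
E
python3 - <<'E'
from h import *
t=bot.snapshot("top");s=bot.snapshot("side")
for d in(t,s):print(-d["R"].T@d["t"])
crop(t,(220,250,400,320),4,"pics/t1.png");crop(s,(210,200,380,300),4,"pics/s1.png")
E
```

```text
[  89.74607526  -30.42617356 1346.86889959]
[-642.7522477  -651.784799    785.96296651]
```

View pics/t1.png

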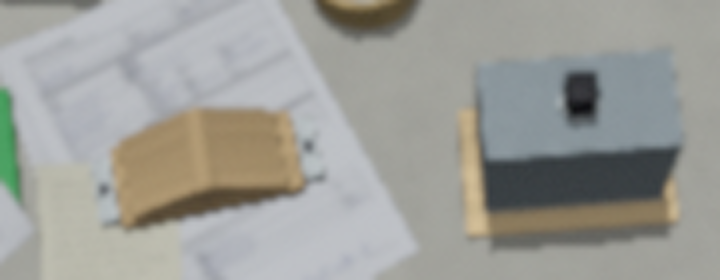

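View pics/s1.png

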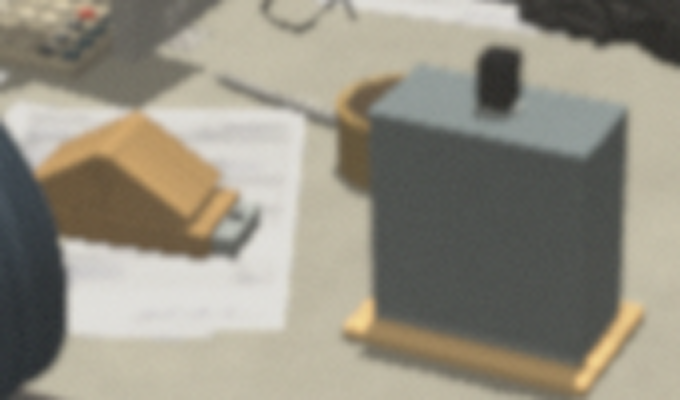

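```bash
python3 - <<'E'
from h import *
t=bot.snapshot("top");s=bot.snapshot("side")
crop(t,(238,268,308,312),11,"pics/t2.png");crop(s,(215,222,285,270),11,"pics/s2.png")
T=lambda u,v:(u/4+220-.375,v/4+250-.375)
S=lambda u,v:(u/4+210-.375,v/4+200-.375)
for n,p in dict(bl=(477,66),br=(670,48),fr=(680,147),fl=(487,161)).items(): print(n,onz(t,*T(*p),152).round(1))
for n,p in dict(bl=(425,65),fl=(371,114),fr=(586,157),br=(627,107)).items(): print('S',n,onz(s,*S(*p),152).round(1))
print(onz(t,*T(582,80),188),onz(s,*S(500,50),188),tri(t,T(582,80),s,S(500,50)))
g=t["color"].astype(int);m=((g.sum(2)<110)).astype(np.uint8);m[:, :355]=0;m[:,375:]=0;m[:263]=0;m[:283][:263]=0;m[284:]=0
print(np.argwhere(m)[:,::-1].min(0),np.argwhere(m)[:,::-1].max(0))
E
```

```text
bl [515.4 -62.6 152. ]
br [ 521.4 -197.   152. ]
fr [ 449.7 -196.9  152. ]
fl [446.8 -65.5 152. ]
S bl [514.  -65.3 152. ]
S fl [442.6 -66.1 152. ]
S fr [ 448.4 -199.1  152. ]
S br [ 515.3 -196.3  152. ]
[ 488.88763526 -131.12715257  188.        ] [ 484.65212857 -128.74594908  188.        ] (array([ 487.8705253 , -129.44086922,  187.36672472]), np.float64(4.129200715929615))
[363 275] [367 277]
```

View pics/t2.png

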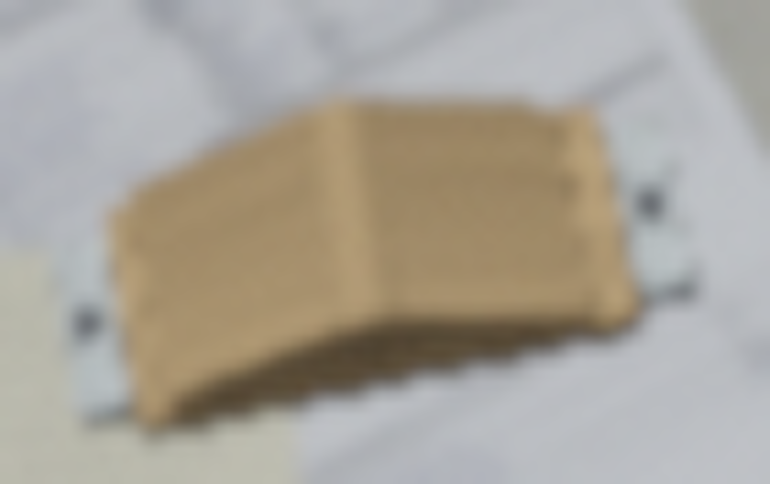

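View pics/s2.png

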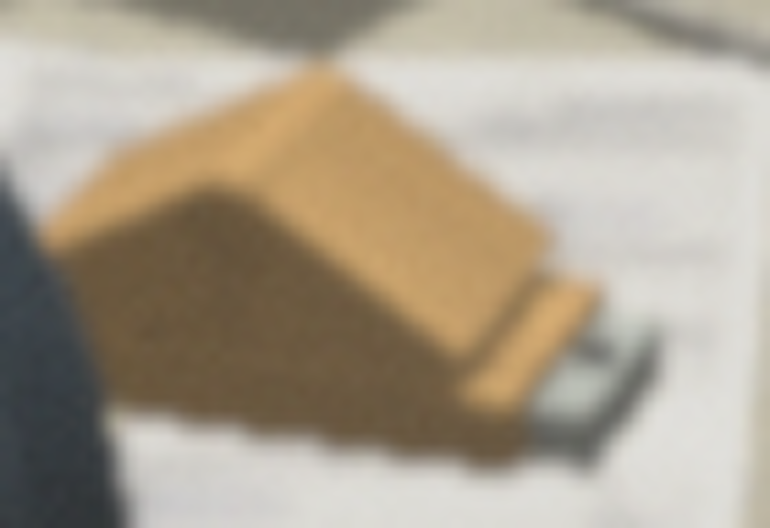

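```bash
python3 - <<'E'
from h import *
t=bot.snapshot("top");s=bot.snapshot("side")
T=lambda u,v:(u/11+238-.45,v/11+268-.45)
S=lambda u,v:(u/11+215-.45,v/11+222-.45)
a=onz(t,*T(338,98),70);b=onz(t,*T(368,324),70)
print(a,b,(a+b)/2,np.arctan2(*(a-b)[[1,0]]),np.linalg.norm(a-b))
a=onz(s,*S(322,62),70);b=onz(s,*S(218,187),70)
print(a,b,(a+b)/2,np.arctan2(*(a-b)[[1,0]]),np.linalg.norm(a-b))
# screws on stops, unknown height
for z in(10,20,25,30):
  p=onz(t,*T(88,322),z);q=onz(t,*T(650,206),z);print(z,(p+q)/2,np.linalg.norm(p-q),np.arctan2(-(p-q)[0],(p-q)[1]))
E
```

```text
[523.75021337 143.82139923  70.        ] [460.87341109 136.03202808  70.        ] [492.31181223 139.92671365  70.        ] 0.12325509501254354 63.35745076346672
[520.64840369 150.91068266  70.        ] [456.61635549 138.10050798  70.        ] [488.63237959 144.50559532  70.        ] 0.19745209699418592 65.30087113627752
10 [495.48649799 143.22550326  10.        ] 157.08606451845054 0.1595553807310668
20 [492.45149267 141.92656006  20.        ] 155.9110348310506 0.15955538073106718
25 [490.93399    141.27708846  25.        ] 155.32351998735066 0.1595553807310668
30 [489.41648734 140.62761686  30.        ] 154.73600514365071 0.15955538073106676
```

```bash
python3 - <<'E'
from h import *
t=bot.snapshot("top")
for n,u,v,z in [("edge",380,349,0),("edge2",300,356,0),("edge3",450,343,0),("orange fl",459,324,0),("orange topfl",457,301,142),("orange topbl",455,299,142),("standfl",337,308,10),("standfr",389,305,10),("tape",311,240,48),("mouse",448,248,20),("paperL",435,300,0)]: print(n,onz(t,u,v,z).round())
crop(t,(320,240,540,370),3.6,"pics/t3.png")
E
```

```text
edge [ 307. -172.    0.]
edge2 [299.  62.   0.]
edge3 [ 314. -377.    0.]
orange fl [ 368. -412.    0.]
orange topfl [ 402. -376.  142.]
orange topbl [ 408. -371.  142.]
standfl [434. -53.  10.]
standfr [ 435. -209.   10.]
tape [642.  15.  48.]
mouse [ 604. -409.   20.]
paperL [ 445. -351.    0.]
```

View pics/t3.png

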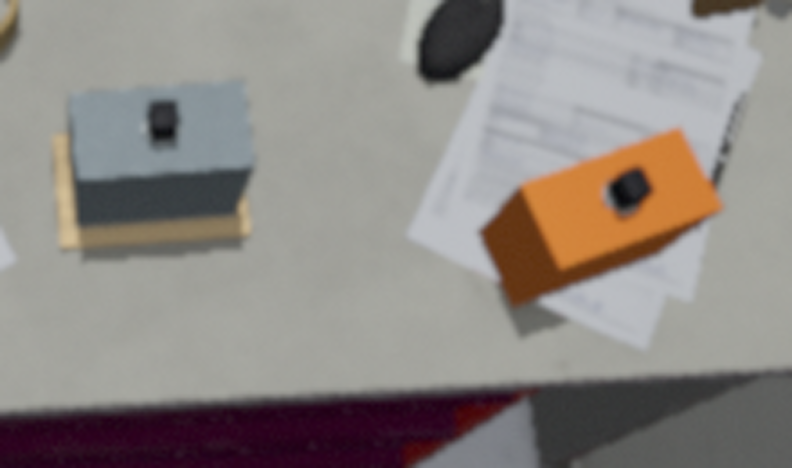

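```bash
cat >> h.py <<'E'
from scipy.spatial.transform import Rotation as Ro
def Rt(yaw,tilt=0,sgn=1):
    # tool x down, z along sgn*(gauge y); tilt>0: clockwise seen from robot (top toward -y), about gauge x
    zz=sgn*np.array([-np.sin(yaw),np.cos(yaw),0]);xx=np.array([0,0,-1.]);yy=np.cross(zz,xx)
    M=np.stack([xx,yy,zz],1);ax=np.array([np.cos(yaw),np.sin(yaw),0])
    return Ro.from_rotvec(ax*tilt).as_matrix()@M
def plan(p,M):
    s=bot.state();R0=Ro.from_rotvec(s["ee_rot"]).as_matrix()
    d=R0.T@(np.asarray(p)-s["eef_pos"]);w=Ro.from_matrix(R0.T@M).as_rotvec()
    print("t",round(s["time"],2),"pos",s["eef_pos"].round(1),"F",s["ft_force"].round(1),"w",round(s["width"],1),"q",s["qpos"].round(2))
    print("shift",(d/150).round(4),"turn",(w/(np.pi/2)).round(4))
E
python3 - <<'E'
from h import *
print(Ro.from_rotvec(bot.state()["ee_rot"]).as_matrix().round(3))
for sg in(1,-1):plan((482,-131,240),Rt(.03,0,sg))
E
```

```text
[[-0.    -0.94   0.341]
 [-0.     0.341  0.94 ]
 [-1.     0.    -0.   ]]
t 0.45 pos [170.4 470.  231.3] F [ 0.2  0.  -1.5] w 85.4 q [ 1.22  0.21 -0.03  1.32  0.    1.57]
shift [-0.058  -3.3187 -3.0589] turn [-2.405e-01 -1.000e-04 -0.000e+00]
t 0.45 pos [170.4 470.  231.3] F [ 0.2  0.  -1.5] w 85.4 q [ 1.22  0.21 -0.03  1.32  0.    1.57]
shift [-0.058  -3.3187 -3.0589] turn [ 1.7595e+00 -0.0000e+00  1.0000e-04]
```

>>> {"name": "apply_moves", "arguments": {
  "series": [
    [-1, -0.05, -0.98, -0.9, -0.1, 0, 0],
    [-1, -0.05, -0.98, -0.9, -0.1, 0, 0],
    [-1, -0.05, -0.98, -0.9, -0.1, 0, 0],
    [-1, -0.05, -0.98, -0.9, -0.1, 0, 0]
  ]
}}

```text
time: 0.85
eef_pos: [262.1, 292.8, 238.8]
ee_rot: [-1.068, 1.293, 1.068]
ft_force: [0.5, 0.5, 0.6]
width: 85.4
```

```bash
python3 - <<'E'
from h import *
plan((482,-131,240),Rt(.03))
E
```

```text
t 0.85 pos [262.1 292.8 238.8] F [0.5 0.5 0.6] w 85.4 q [ 0.84 -0.01 -0.26  1.31 -0.    1.03]
shift [-0.0078 -1.9725 -2.4981] turn [-1.399e-01  1.000e-04  2.000e-04]
```

q6 goes down as expected. Continue.

>>> {"name": "apply_moves", "arguments": {
  "series": [
    [-1, 0, -0.79, -1, -0.14, 0, 0],
    [-1, 0, -0.79, -1, -0.14, 0, 0],
    [-1, 0, -0.79, -1, -0.14, 0, 0],
    [-1, 0, -0.79, -1, -0.14, 0, 0]
  ]
}}

```text
time: 1.25
eef_pos: [347.7, 127.3, 239.1]
ee_rot: [-1.232, 1.193, 1.231]
ft_force: [2.4, 0.5, 1.1]
width: 85.6
```

>>> {"name": "apply_moves", "arguments": {
  "series": [
    [-1, 0, -0.6, -1, 0, 0, 0],
    [-1, 0, -0.6, -1, 0, 0, 0],
    [-1, 0, -0.6, -1, 0, 0, 0],
    [-1, 0, -0.6, -1, 0, 0, 0]
  ]
}}

```text
time: 1.65
eef_pos: [443.6, -23.0, 239.0]
ee_rot: [-1.231, 1.194, 1.229]
ft_force: [0.3, 1.5, 0.1]
width: 85.3
```

```bash
python3 - <<'E'
from h import *
plan((482,-131,215),Rt(.03))
E
```

```text
t 1.65 pos [443.6 -23.  239. ] F [0.3 1.5 0.1] w 85.3 q [-0.05  0.1  -0.15  1.32  0.   -0.08]
shift [ 0.1606 -0.2353 -0.7272] turn [-0.001 -0.     0.001]
```

>>> {"name": "apply_moves", "arguments": {
  "series": [
    [-1, 0.1, -0.25, -0.725, 0, 0, 0],
    [-1, 0.1, -0.25, -0.725, 0, 0, 0],
    [-1, 0.1, -0.25, -0.725, 0, 0, 0],
    [-1, 0.1, -0.25, -0.725, 0, 0, 0]
  ]
}}

```text
time: 2.05
eef_pos: [484.4, -133.0, 223.2]
ee_rot: [-1.228, 1.197, 1.228]
ft_force: [-0.6, 1.1, 0.6]
width: 85.4
```

```bash
python3 - <<'E'
from h import *
plan((484,-131,157),Rt(.03))
t=bot.snapshot("top");s=bot.snapshot("side")
crop(t,(310,220,410,320),4,"pics/t4.png");crop(s,(270,140,420,310),4,"pics/s4.png")
a=cv2.imread("pics/t4.png");b=cv2.imread("pics/s4.png")[:400*1+280];a=cv2.resize(a,(600*400//400,600))[:, :];b=cv2.resize(b,(int(b.shape[1]*600/b.shape[0]),600))
cv2.imwrite("pics/j4.png",cv2.resize(np.hstack([a,b]),None,fx=.68,fy=.68))
E
```

```text
t 2.05 pos [ 484.4 -133.   223.2] F [-0.6  1.1  0.6] w 85.4 q [-0.27  0.22 -0.05  1.3   0.   -0.29]
shift [0.4412 0.0028 0.0132] turn [-0.0029 -0.      0.0003]
```

View pics/j4.png

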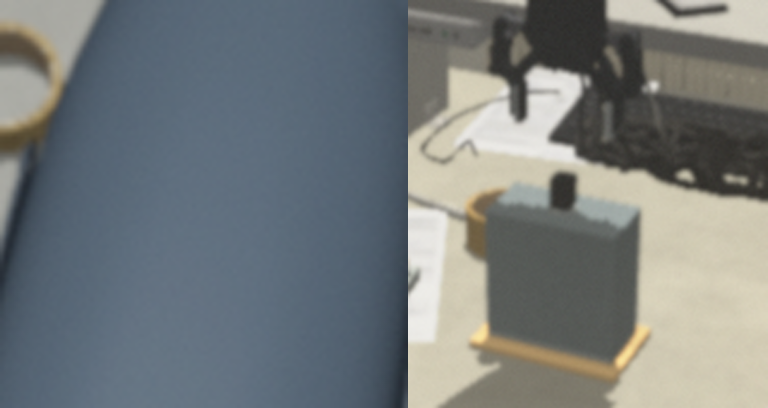

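>>> {"name": "apply_moves", "arguments": {
  "series": [
    [-1, 0.25, 0, 0.015, 0, 0, 0],
    [-1, 0.44, 0, 0.015, 0, 0, 0],
    [-1, 0.44, 0, 0.015, 0, 0, 0],
    [1, 0.44, 0, 0.015, 0, 0, 0],
    [1, 0.44, 0, 0.015, 0, 0, 0],
    [1, 0.44, 0, 0.015, 0, 0, 0],
    [1, 0.44, 0, 0.015, 0, 0, 0],
    [1, 0.44, 0, 0.015, 0, 0, 0]
  ],
  "grip_force": 50
}}

```text
time: 2.95
eef_pos: [484.3, -128.6, 158.5]
ee_rot: [-1.23, 1.195, 1.228]
ft_force: [0.2, -2.0, 4.9]
width: 21.4
```

```bash
python3 - <<'E'
from h import *
plan((484,-131,157),Rt(.03))
s=bot.snapshot("side")
crop(s,(270,160,420,310),4,"pics/s5.png")
E
```

```text
t 2.95 pos [ 484.3 -128.6  158.5] F [ 0.2 -2.   4.9] w 21.4 q [-0.26  0.24 -0.19  1.14  0.   -0.29]
shift [ 0.0097  0.0024 -0.0162] turn [-0.0016 -0.0001  0.0012]
```

View pics/s5.png

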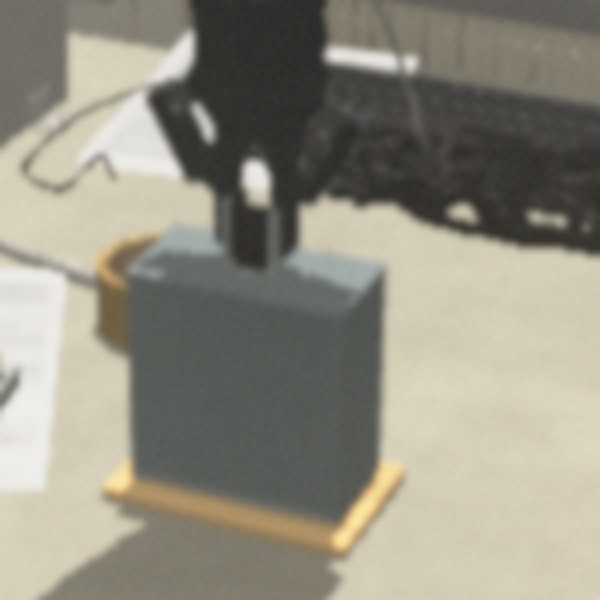

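>>> {"name": "apply_moves", "arguments": {
  "series": [
    [1, -0.15, 0, 0, 0, 0, 0],
    [1, -0.4, 0, 0, 0, 0, 0],
    [1, -0.7, 0, 0, 0, 0, 0],
    [1, -1, 0, 0, 0, 0, 0],
    [1, -1, 0, 0, 0, 0, 0]
  ]
}}

```text
time: 3.5
eef_pos: [485.7, -129.1, 313.9]
ee_rot: [-1.235, 1.191, 1.221]
ft_force: [0.4, -0.2, -2.2]
width: 21.2
```

```bash
python3 - <<'E'
from h import *
plan((375,-245,310),Rt(.03))
s=bot.snapshot("side")
crop(s,(250,100,450,310),3,"pics/s6.png")
E
```

```text
t 3.5 pos [ 485.7 -129.1  313.9] F [ 0.4 -0.2 -2.2] w 21.2 q [-0.26  0.21  0.17  1.52  0.   -0.29]
shift [ 0.0207  0.7589 -0.7523] turn [-0.0017 -0.0015  0.006 ]
```

View pics/s6.png

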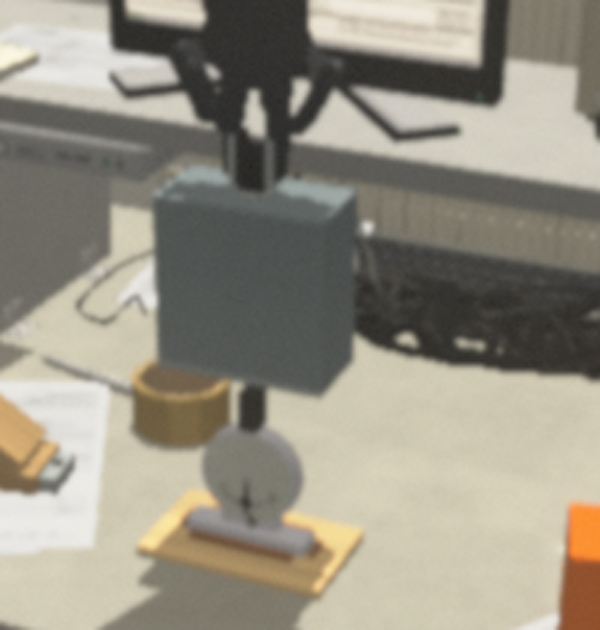

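>>> {"name": "apply_moves", "arguments": {
  "series": [
    [1, 0, 0.2, -0.2, 0, 0, 0],
    [1, 0, 0.4, -0.4, 0, 0, 0],
    [1, 0, 0.6, -0.6, 0, 0, 0],
    [1, 0, 0.74, -0.77, 0, 0, 0],
    [1, 0, 0.74, -0.77, 0, 0, 0],
    [1, 0, 0.74, -0.77, 0, 0, 0]
  ]
}}

```text
time: 4.15
eef_pos: [376.7, -247.6, 309.4]
ee_rot: [-1.231, 1.193, 1.224]
ft_force: [-0.7, 0.5, -1.6]
width: 21.2
```

```bash
python3 - <<'E'
from h import *
plan((375,-245,170),Rt(.03))
E
```

```text
t 4.15 pos [ 376.7 -247.6  309.4] F [-0.7  0.5 -1.6] w 21.2 q [-0.58  0.11  0.04  1.49  0.   -0.61]
shift [0.9292 0.0157 0.0179] turn [-0.0029 -0.0002  0.0032]
```

>>> {"name": "apply_moves", "arguments": {
  "series": [
    [1, 0.3, 0, 0.015, 0, 0, 0],
    [1, 0.6, 0, 0.015, 0, 0, 0],
    [1, 0.85, 0, 0.015, 0, 0, 0],
    [1, 1, 0, 0.015, 0, 0, 0],
    [1, 1, 0, 0.015, 0, 0, 0],
    [1, 1, 0, 0.015, 0, 0, 0]
  ]
}}

```text
time: 4.75
eef_pos: [377.7, -244.8, 159.7]
ee_rot: [-1.231, 1.193, 1.225]
ft_force: [-0.8, -0.1, -1.4]
width: 21.3
```

```bash
python3 - <<'E'
from h import *
plan((375,-245,149),Rt(.03))
s=bot.snapshot("side")
crop(s,(300,200,500,360),4,"pics/s7.png")
E
```

```text
t 4.75 pos [ 377.7 -244.8  159.7] F [-0.8 -0.1 -1.4] w 21.3 q [-0.58  0.13 -0.31  1.12  0.   -0.6 ]
shift [ 0.0715  0.0185 -0.0012] turn [-0.0022  0.0001  0.003 ]
```

View pics/s7.png

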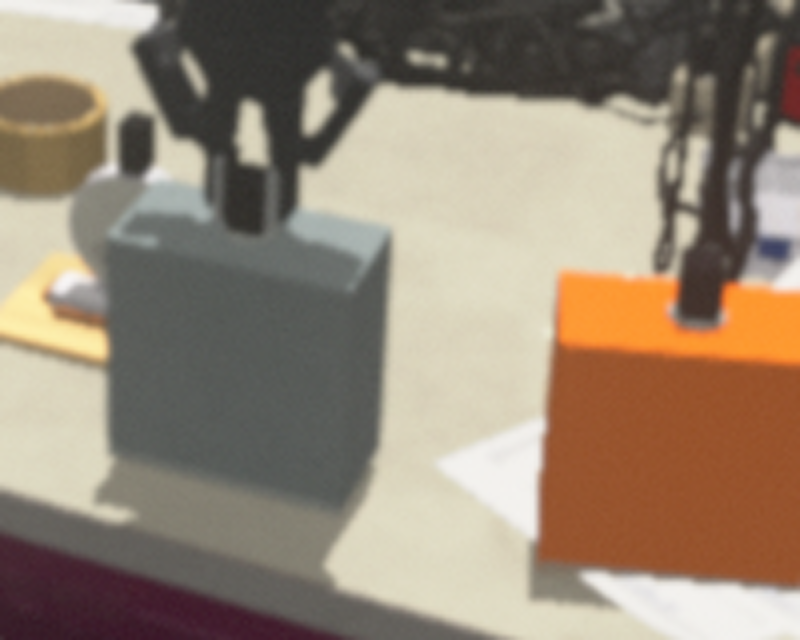

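>>> {"name": "apply_moves", "arguments": {
  "series": [
    [1, 0.04, 0, 0, 0, 0, 0],
    [1, 0.07, 0, 0, 0, 0, 0],
    [1, 0.07, 0, 0, 0, 0, 0],
    [1, 0.07, 0, 0, 0, 0, 0]
  ]
}}

```text
time: 5.2
eef_pos: [378.3, -245.3, 150.1]
ee_rot: [-1.232, 1.193, 1.224]
ft_force: [-0.3, -0.8, -2.4]
width: 21.2
```

```bash
python3 - <<'E'
from h import *
plan((375,-245,149),Rt(.03))
E
```

```text
t 5.2 pos [ 378.3 -245.3  150.1] F [-0.3 -0.8 -2.4] w 21.2 q [-0.58  0.14 -0.33  1.09  0.   -0.6 ]
shift [0.0069 0.0218 0.0024] turn [-0.0023 -0.0006  0.0038]
```

Not yet in contact; lower another 2–3 mm.

>>> {"name": "apply_moves", "arguments": {
  "series": [
    [1, 0.01, 0, 0, 0, 0, 0],
    [1, 0.016, 0, 0, 0, 0, 0],
    [1, 0.016, 0, 0, 0, 0, 0]
  ]
}}

```text
time: 5.5
eef_pos: [378.9, -245.7, 148.4]
ee_rot: [-1.233, 1.192, 1.222]
ft_force: [0.5, -0.5, 8.4]
width: 21.3
```

>>> {"name": "apply_moves", "arguments": {
  "series": [
    [0, -0.004, 0, 0, 0, 0, 0],
    [-1, -0.004, 0, 0, 0, 0, 0],
    [-1, -0.004, 0, 0, 0, 0, 0],
    [-1, -0.004, 0, 0, 0, 0, 0],
    [-1, -0.004, 0, 0, 0, 0, 0],
    [-1, -0.2, 0, 0, 0, 0, 0],
    [-1, -0.5, 0, 0, 0, 0, 0],
    [-1, -0.5, 0, 0, 0, 0, 0]
  ]
}}

```text
time: 6.3
eef_pos: [380.0, -246.7, 228.1]
ee_rot: [-1.239, 1.191, 1.216]
ft_force: [0.7, 0.0, -1.4]
width: 85.4
```

```bash
python3 - <<'E'
from h import *
plan((484,-130,230),Rt(.03))
s=bot.snapshot("side")
crop(s,(270,180,470,340),4,"pics/s8.png")
E
```

```text
t 6.3 pos [ 380.  -246.7  228.1] F [ 0.7  0.  -1.4] w 85.4 q [-0.58  0.1  -0.17  1.28  0.   -0.6 ]
shift [-0.008  -0.7135  0.7595] turn [-0.0024 -0.0036  0.0082]
```

View pics/s8.png

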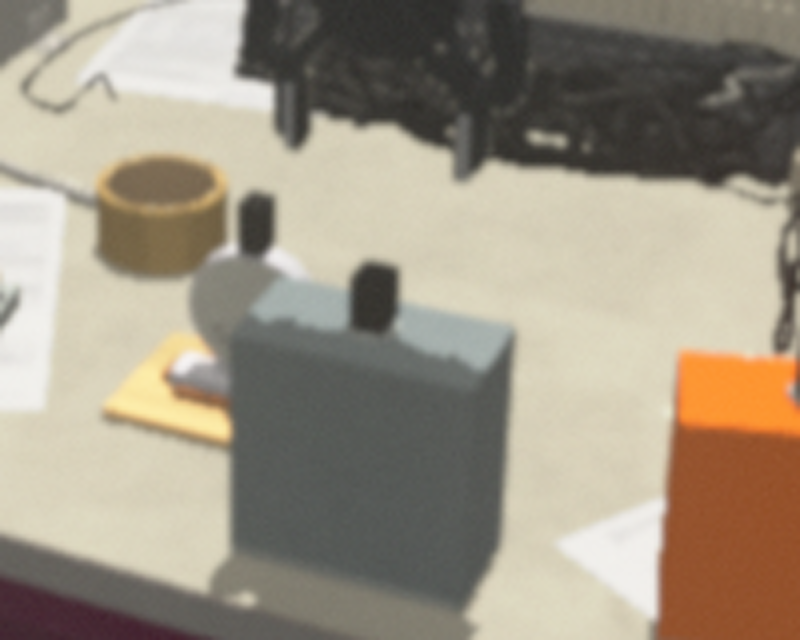

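```bash
python3 - <<'E'
from h import *
t=bot.snapshot("top");s=bot.snapshot("side")
print(onz(s,258/4+270-.4,198/4+180-.4,145))
crop(t,(320,250,450,350),6,"pics/t8.png")
E
```

```text
[ 482.40642878 -128.76623805  145.        ]
```

View pics/t8.png

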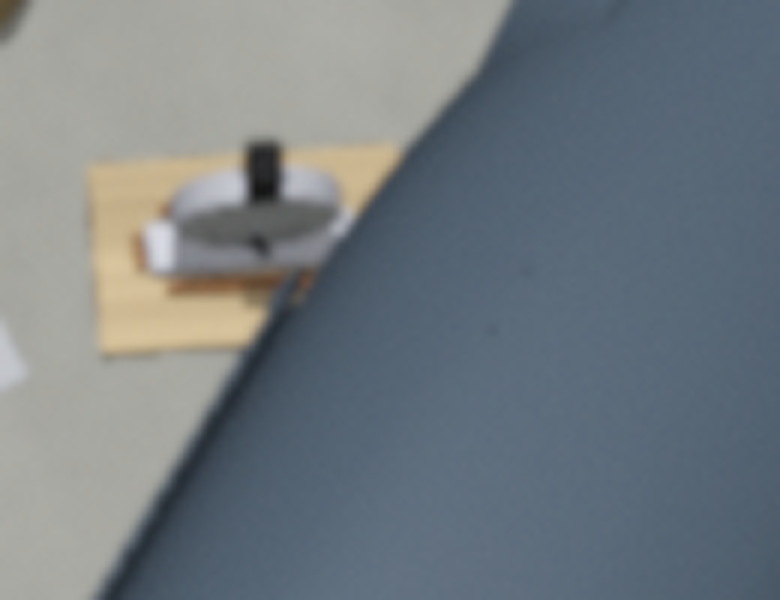

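```bash
python3 - <<'E'
from h import *
t=bot.snapshot("top")
print(onz(t,264/6+320-.4,149/6+250-.4,145))
a=onz(t,90/6+320-.4,165/6+250-.4,10);b=onz(t,102/6+320-.4,355/6+250-.4,10);print(a,b)
E
```

```text
[ 489.91537712 -129.56900408  145.        ]
[531.07338133 -51.32006749  10.        ] [431.40806415 -51.93976017  10.        ]
```

>>> {"name": "apply_moves", "arguments": {
  "series": [
    [-1, -0.01, -0.35, 0.38, 0, 0, 0],
    [-1, -0.01, -0.7, 0.77, 0, 0, 0.008],
    [-1, -0.01, -0.7, 0.77, 0, 0, 0.008],
    [-1, -0.01, -0.7, 0.77, 0, 0, 0.008],
    [-1, -0.01, -0.7, 0.77, 0, 0, 0.008]
  ]
}}

```text
time: 7.0
eef_pos: [480.0, -126.0, 223.4]
ee_rot: [-1.227, 1.202, 1.236]
ft_force: [0.0, -0.8, 0.1]
width: 85.2
```

```bash
python3 - <<'E'
from h import *
plan((484,-129.5,115),Rt(.03))
s=bot.snapshot("side")
crop(s,(270,140,420,310),3.5,"pics/s9.png")
E
```

```text
t 7.0 pos [ 480.  -126.   223.4] F [ 0.  -0.8  0.1] w 85.2 q [-0.25  0.21 -0.05  1.31 -0.   -0.28]
shift [ 0.7223 -0.0316 -0.0236] turn [-0.0008 -0.0005 -0.0051]
```

View pics/s9.png

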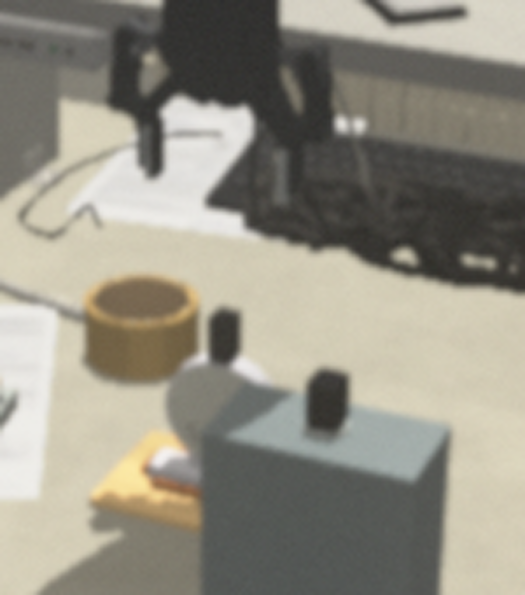

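>>> {"name": "apply_moves", "arguments": {
  "series": [
    [-1, 0.3, -0.032, -0.022, 0, 0, -0.005],
    [-1, 0.6, -0.032, -0.022, 0, 0, -0.005],
    [-1, 0.72, -0.032, -0.022, 0, 0, -0.005],
    [-1, 0.72, -0.032, -0.022, 0, 0, -0.005]
  ],
  "grip_force": 80
}}

```text
time: 7.45
eef_pos: [480.6, -131.0, 113.1]
ee_rot: [-1.226, 1.201, 1.232]
ft_force: [0.6, -0.4, 0.5]
width: 85.4
```

```bash
python3 - <<'E'
from h import *
plan((485,-129.5,115),Rt(.03))
s=bot.snapshot("side")
crop(s,(270,140,420,310),3.5,"pics/s10.png")
E
```

```text
t 7.45 pos [ 480.6 -131.   113.1] F [ 0.6 -0.4  0.5] w 85.4 q [-0.27  0.27 -0.27  1.04 -0.   -0.29]
shift [-0.0129 -0.0297  0.0092] turn [-0.0029  0.0001 -0.0031]
```

View pics/s10.png

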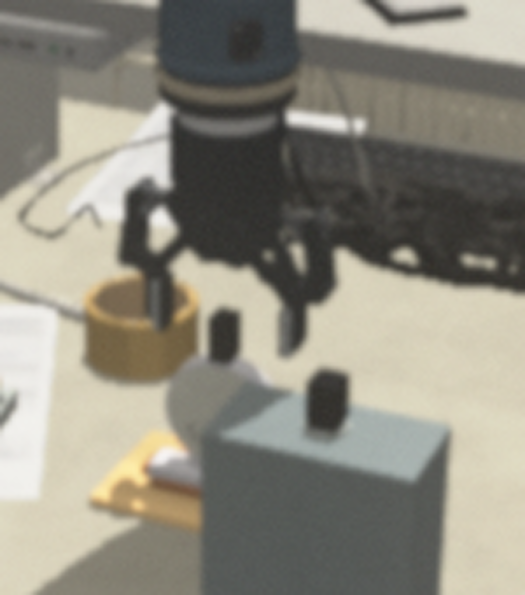

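>>> {"name": "apply_moves", "arguments": {
  "series": [
    [-1, -0.015, -0.03, 0.01, 0, 0, 0],
    [-1, -0.015, -0.03, 0.01, 0, 0, 0],
    [1, -0.015, -0.03, 0.01, 0, 0, 0],
    [1, -0.015, -0.03, 0.01, 0, 0, 0],
    [1, -0.015, -0.03, 0.01, 0, 0, 0],
    [1, -0.015, -0.03, 0.01, 0, 0, 0],
    [1, -0.015, -0.03, 0.01, 0, 0, 0],
    [1, -0.015, -0.03, 0.01, 0, 0, 0]
  ]
}}

```text
time: 8.3
eef_pos: [486.5, -129.4, 117.5]
ee_rot: [-1.227, 1.199, 1.229]
ft_force: [-0.9, 2.8, 4.1]
width: 16.4
```

```bash
python3 - <<'E'
from h import *
plan((485,-129.5,115),Rt(.03))
s=bot.snapshot("side")
crop(s,(270,140,420,310),3.5,"pics/s11.png")
E
```

```text
t 8.3 pos [ 486.5 -129.4  117.5] F [-0.9  2.8  4.1] w 16.4 q [-0.26  0.27 -0.25  1.05 -0.   -0.29]
shift [ 0.0168  0.0097 -0.0007] turn [-0.0027 -0.0002 -0.0012]
```

View pics/s11.png

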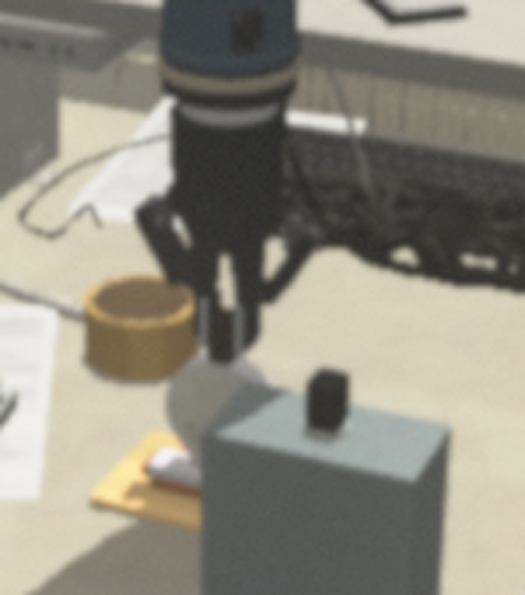

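>>> {"name": "apply_moves", "arguments": {
  "series": [
    [1, -0.1, 0, 0, 0, 0, 0],
    [1, -0.3, 0, 0, 0, 0, 0],
    [1, -0.6, 0, 0, 0, 0, 0],
    [1, -0.85, 0, 0, 0, 0, 0],
    [1, -1, 0, 0, 0, 0, 0],
    [1, -1, 0, 0, 0, 0, 0]
  ]
}}

```text
time: 8.95
eef_pos: [487.9, -129.7, 270.1]
ee_rot: [-1.23, 1.197, 1.226]
ft_force: [0.2, 0.3, -2.7]
width: 16.9
```

```bash
python3 - <<'E'
from h import *
plan((380,-60,340),Rt(.55))
s=bot.snapshot("side")
crop(s,(290,140,390,240),6,"pics/s12.png")
E
```

```text
t 8.95 pos [ 487.9 -129.7  270.1] F [ 0.2  0.3 -2.7] w 16.9 q [-0.26  0.22  0.07  1.42 -0.   -0.28]
shift [-0.4682  0.706   0.4821] turn [-0.3337 -0.0014  0.001 ]
```

View pics/s12.png

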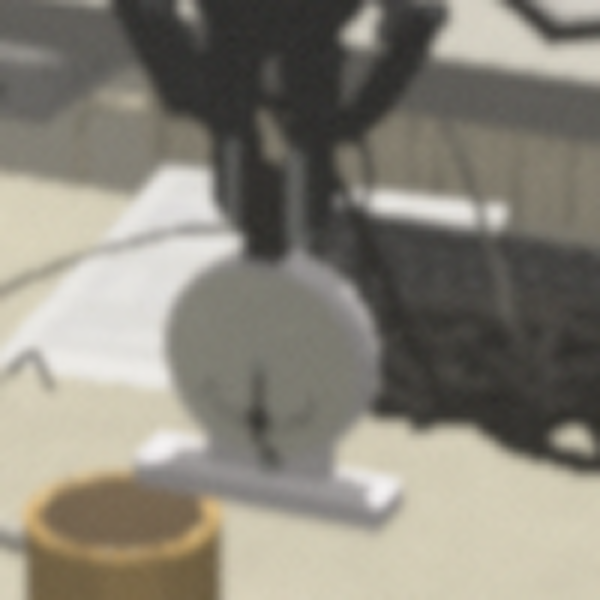

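>>> {"name": "apply_moves", "arguments": {
  "series": [
    [1, -0.3, 0.2, -0.2, 0, 0, 0],
    [1, -0.6, 0.4, -0.4, 0, 0, 0],
    [1, -0.9, 0.7, -0.6, 0, 0, 0],
    [1, -0.9, 0.95, -0.8, -0.05, 0, 0],
    [1, -0.9, 0.95, -0.8, -0.1, 0, 0]
  ]
}}

```text
time: 9.5
eef_pos: [346.2, -254.2, 403.0]
ee_rot: [-1.345, 1.117, 1.345]
ft_force: [0.9, -0.6, -3.4]
width: 16.5
```

```bash
python3 - <<'E'
from h import *
plan((80,-345,420),Rt(.41))
E
```

```text
t 9.5 pos [ 346.2 -254.2  403. ] F [ 0.9 -0.6 -3.4] w 16.5 q [-0.63  0.11  0.28  1.74 -0.   -0.82]
shift [-0.1105  1.8563 -0.2677] turn [-0.1429 -0.0003 -0.0009]
```

>>> {"name": "apply_moves", "arguments": {
  "series": [
    [1, -0.06, 0.3, -0.1, -0.07, 0, 0],
    [1, -0.06, 0.6, -0.3, -0.14, 0, 0],
    [1, -0.06, 0.95, -0.4, -0.14, 0, 0],
    [1, -0.06, 0.95, -0.4, -0.14, 0, 0]
  ]
}}

```text
time: 9.9
eef_pos: [213.7, -341.0, 410.8]
ee_rot: [-1.496, 0.993, 1.502]
ft_force: [1.0, -0.2, -2.1]
width: 16.6
```

>>> {"name": "apply_moves", "arguments": {
  "series": [
    [1, -0.05, 0.3, 0, 0, 0, 0],
    [1, -0.05, 0.6, 0.1, 0, 0, 0],
    [1, -0.05, 0.85, 0.1, 0, 0, 0],
    [1, -0.05, 0.85, 0.1, 0, 0, 0],
    [1, -0.05, 0.85, 0.1, 0, 0, 0]
  ]
}}

```text
time: 10.4
eef_pos: [90.0, -377.2, 417.5]
ee_rot: [-1.493, 0.993, 1.501]
ft_force: [0.8, -0.5, -3.1]
width: 16.4
```

```bash
python3 - <<'E'
from h import *
plan((80,-345,420),Rt(.41,.25))
s=bot.snapshot("side");p=bot.state()["eef_pos"];u=pix(s,p-[0,0,50]);print(u)
x,y=map(int,u);crop(s,(x-60,max(0,y-60),x+60,y+60),5,"pics/s13.png")
E
```

```text
t 10.4 pos [  90.  -377.2  417.5] F [ 0.8 -0.5 -3.1] w 16.4 q [-1.33  0.04  0.24  1.78 -0.   -1.73]
shift [-0.0159 -0.0218  0.2235] turn [-0.0069 -0.1568 -0.0007]
[374.59626152 238.29155912]
```

View pics/s13.png

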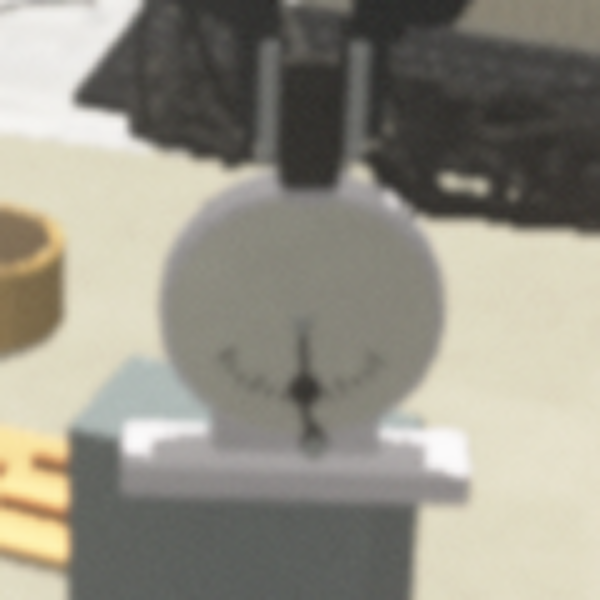

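```bash
cat >> h.py <<'E'
def dial(d,u,v,xoff=-16):
    """pixel -> (y,z) in gauge frame on the dial plane (from the TCP pose)"""
    s=bot.state();M=Ro.from_rotvec(s["ee_rot"]).as_matrix()
    G=np.stack([-M[:,1],M[:,2],-M[:,0]],1);o=s["eef_pos"]-107.5*G[:,2]
    C,r=ray(d,u,v);a=G.T@(C-o);b=G.T@r;k=(xoff-a[0])/b[0];return (a+k*b)[1:]
E
python3 - <<'E'
from h import *
s=bot.snapshot("side");x0,y0=314,178
P=lambda u,v:(u/5+x0-.4,v/5+y0-.4)
for n,p in dict(left=(160,305),right=(443,305),top=(302,172),pivot=(303,320),bob=(305,388),settop=(306,412),stud=(315,440),fl=(122,495),fr=(467,500),grip=(313,120)).items():print(n,dial(s,*P(*p)).round(1))
im=cv2.resize(s["color"][228:276,350:402,::-1],None,fx=12,fy=12,interpolation=cv2.INTER_NEAREST)
im=cv2.convertScaleAbs(im,alpha=1.6);cv2.imwrite("pics/s14.png",im)
E
```

```text
left [42.6 63.9]
right [-39.1  66.3]
top [  3.2 107.8]
pivot [ 1.  60.2]
bob [-0.5 37.5]
settop [-1.2 29.3]
stud [-4.2 19.8]
fl [52.8 -1.3]
fr [-50.3   0.5]
grip [  0.8 124. ]
```

View pics/s14.png

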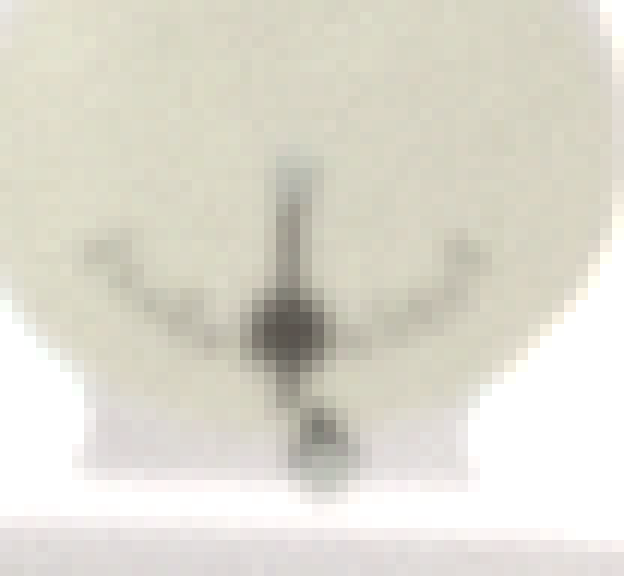

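```bash
python3 - <<'E'
from h import *
s=bot.snapshot("side")
P=lambda u,v:(u/12+350-.5,v/12+228-.5)
q={n:dial(s,*P(*p)) for n,p in dict(pivot=(295,180),bob=(290,333),black=(318,425),stud=(328,475),tick_l=(108,245),tick_r=(465,250)).items()}
for n in q:
    r=q[n]-q["pivot"];print(n,q[n].round(1),np.hypot(*r).round(1),np.arctan2(-r[0],-r[1]).round(3))
plan((80,-360,420),Rt(.41,.25))
E
```

```text
pivot [ 1.1 58.4] 0.0 -3.142
bob [ 0.9 37. ] 21.3 0.012
black [-3.1 24.1] 34.5 0.122
stud [-4.6 16.9] 41.8 0.138
tick_l [23.5 48.7] 24.4 -1.163
tick_r [-19.8  49.3] 22.9 1.162
t 10.55 pos [  91.3 -376.8  418.1] F [-0.4  0.1 -2.9] w 16.4 q [-1.33  0.04  0.24  1.78 -0.   -1.73]
shift [-0.0121  0.0255  0.1329] turn [-0.0046 -0.1574 -0.0011]
```

>>> {"name": "apply_moves", "arguments": {
  "series": [
    [1, -0.01, 0, 0.05, -0.005, -0.045, 0],
    [1, -0.01, 0, 0.05, -0.005, -0.089, 0],
    [1, -0.01, 0, 0.05, -0.005, -0.089, 0],
    [1, -0.01, 0, 0.05, -0.005, -0.089, 0],
    [1, -0.01, 0, 0.05, -0.005, -0.089, 0],
    [1, -0.01, 0, 0.05, -0.005, -0.089, 0],
    [1, -0.01, 0, 0.05, -0.005, -0.089, 0],
    [1, -0.01, 0, 0.05, -0.005, -0.089, 0]
  ]
}}

```text
time: 11.35
eef_pos: [88.3, -369.8, 419.9]
ee_rot: [-1.377, 0.905, 1.589]
ft_force: [-1.6, 0.6, -2.7]
width: 16.7
```

>>> {"name": "apply_moves", "arguments": {
  "series": [
    [1, 0, 0, 0, 0, 0, 0],
    [1, 0, 0, 0, 0, 0, 0],
    [1, 0, 0, 0, 0, 0, 0],
    [1, 0, 0, 0, 0, 0, 0],
    [1, 0, 0, 0, 0, 0, 0]
  ]
}}

```text
time: 11.85
eef_pos: [88.3, -369.8, 419.9]
ee_rot: [-1.377, 0.905, 1.589]
ft_force: [0.6, 0.0, -2.6]
width: 16.5
```

```bash
python3 - <<'E'
from h import *
plan((80,-360,420),Rt(.41,.14))
s=bot.snapshot("side");p=bot.state()["eef_pos"];x,y=map(int,pix(s,p-[0,0,60]));x0,y0=x-26,y-24;print(x0,y0)
im=cv2.resize(s["color"][y0:y0+48,x0:x0+52,::-1],None,fx=12,fy=12,interpolation=cv2.INTER_NEAREST)
im=cv2.convertScaleAbs(im,alpha=1.6);cv2.imwrite("pics/s15.png",im)
E
```

```text
t 11.85 pos [  88.3 -369.8  419.9] F [ 0.6  0.  -2.6] w 16.5 q [-1.32  0.15  0.36  1.92 -0.02 -1.73]
shift [0.0108 0.0248 0.0814] turn [ 0.0003  0.001  -0.0014]
343 218
```

View pics/s15.png

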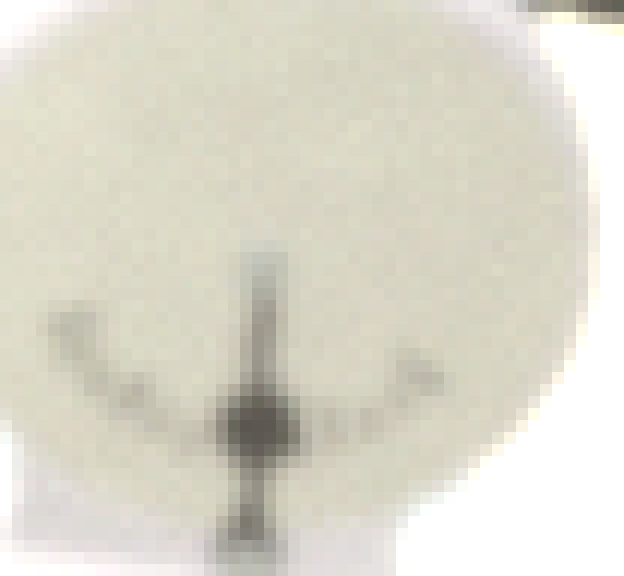

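```bash
python3 - <<'E'
from h import *
s=bot.snapshot("side")
P=lambda u,v:(u/12+343-.5,v/12+218-.5)
# sub-pixel: column centroids of darkness per row
g=s["color"].astype(float).mean(2)
for v in range(238,268):
    row=g[v,357:372];bg=np.median(g[v,352:376]);w=np.clip(bg-row-6,0,None);print(v,(w@np.arange(357,372)/max(w.sum(),1e-6)).round(2),w.sum().round(0))
q={n:dial(s,*P(*p)) for n,p in dict(pivot=(265,268),bob=(258,425),stud=(247,548)).items()}
for n in q:
    r=q[n]-q["pivot"];print(n,q[n].round(1),np.hypot(*r).round(1),np.arctan2(-r[0],-r[1]).round(3))
E
```

```text
238 0.0 0.0
239 364.89 6.0
240 364.68 29.0
241 364.42 34.0
242 364.57 50.0
243 364.53 63.0
244 364.52 71.0
245 364.4 78.0
246 364.25 77.0
247 364.21 71.0
248 364.17 74.0
249 364.09 88.0
250 364.13 131.0
251 364.09 215.0
252 364.09 298.0
253 364.1 333.0
254 364.2 330.0
255 364.21 278.0
256 364.05 185.0
257 363.79 108.0
258 363.7 77.0
259 363.55 92.0
260 363.38 118.0
261 363.22 165.0
262 363.17 218.0
263 363.17 190.0
264 363.2 147.0
265 363.46 86.0
266 363.23 44.0
267 362.96 19.0
pivot [ 1.  60.1] 0.0 -3.142
bob [-1.9 38.4] 21.8 0.133
stud [-3.6 21. ] 39.3 0.115
```

```bash
python3 - <<'E'
from h import *
plan((230,-330,415),Rt(.16,.12))
print((Rt(.41,.14).T@(np.array([440,-150,400])-[230,-330,415])/150).round(2))
E
```

```text
t 11.95 pos [  88.3 -369.8  419.9] F [-0.3  0.1 -2.6] w 16.5 q [-1.32  0.15  0.36  1.92 -0.02 -1.73]
shift [ 0.0112 -0.9721 -0.1369] turn [ 0.1581  0.0135 -0.0222]
[ 0.17 -1.76  0.52]
```

>>> {"name": "apply_moves", "arguments": {
  "series": [
    [1, 0, -0.3, -0.05, 0.05, 0, 0],
    [1, 0, -0.6, -0.1, 0.1, 0, 0],
    [1, 0.01, -0.97, -0.14, 0.158, 0.013, -0.02],
    [1, 0.01, -0.97, -0.14, 0.158, 0.013, -0.02]
  ]
}}

```text
time: 12.35
eef_pos: [233.3, -329.1, 414.9]
ee_rot: [-1.228, 1.048, 1.388]
ft_force: [-0.4, -1.2, -3.3]
width: 16.9
```

```bash
python3 - <<'E'
from h import *
plan((370,-215,400),Rt(.16,.12))
E
```

```text
t 12.35 pos [ 233.3 -329.1  414.9] F [-0.4 -1.2 -3.3] w 16.9 q [-0.99  0.17  0.37  1.89  0.05 -1.15]
shift [ 0.1695 -1.0208  0.5896] turn [-0.0002  0.0002 -0.0011]
```

>>> {"name": "apply_moves", "arguments": {
  "series": [
    [1, 0.05, -0.3, 0.18, 0, 0, 0],
    [1, 0.1, -0.6, 0.36, 0, 0, 0],
    [1, 0.17, -1, 0.59, 0, 0, 0],
    [1, 0.17, -1, 0.59, 0, 0, 0]
  ]
}}

```text
time: 12.75
eef_pos: [368.5, -213.3, 399.6]
ee_rot: [-1.229, 1.047, 1.39]
ft_force: [-1.2, -1.4, -2.9]
width: 16.7
```

```bash
python3 - <<'E'
from h import *
plan((475,-90,360),Rt(.16,.12))
n=np.cos(.12)*np.array([0,0,1])-np.sin(.12)*np.array([-np.sin(.16),np.cos(.16),0])
C=np.array([490.5,141.5,56]);print(C+161.5*n,C+121.5*n)
M=Rt(.16,.12)
print((M.T@(np.array([485,35,300])-[475,-90,360])/150).round(3),(M.T@(C+161.5*n-[485,35,300])/150).round(3))
E
```

```text
t 12.75 pos [ 368.5 -213.3  399.6] F [-1.2 -1.4 -2.9] w 16.7 q [-0.59  0.18  0.34  1.82  0.09 -0.75]
shift [ 0.3447 -0.8338  0.6602] turn [ 0.0011  0.0006 -0.0012]
[493.58018197 122.41342011 216.33859469] [492.8172886  127.1407464  176.62624926]
[ 0.494 -0.199  0.758] [ 0.622 -0.149  0.495]
```

>>> {"name": "apply_moves", "arguments": {
  "series": [
    [1, 0.1, -0.28, 0.22, 0, 0, 0],
    [1, 0.2, -0.56, 0.44, 0, 0, 0],
    [1, 0.34, -0.83, 0.66, 0, 0, 0],
    [1, 0.34, -0.83, 0.66, 0, 0, 0]
  ]
}}

```text
time: 13.15
eef_pos: [475.8, -87.4, 359.2]
ee_rot: [-1.23, 1.046, 1.394]
ft_force: [-0.6, -1.0, -2.9]
width: 16.7
```

>>> {"name": "apply_moves", "arguments": {
  "series": [
    [1, 0.15, -0.07, 0.25, 0, 0, 0],
    [1, 0.3, -0.14, 0.5, 0, 0, 0],
    [1, 0.49, -0.2, 0.76, 0, 0, 0],
    [1, 0.49, -0.2, 0.76, 0, 0, 0]
  ]
}}

```text
time: 13.55
eef_pos: [483.8, 41.7, 297.3]
ee_rot: [-1.23, 1.046, 1.401]
ft_force: [0.5, -0.2, -2.5]
width: 16.8
```

```bash
python3 - <<'E'
from h import *
plan((493.6,122.4,216.3),Rt(.16,.12))
E
```

```text
t 13.55 pos [483.8  41.7 297.3] F [ 0.5 -0.2 -2.5] w 16.8 q [ 0.01  0.2   0.12  1.51  0.12 -0.16]
shift [ 0.5987 -0.1594  0.4489] turn [ 0.0057  0.0022 -0.0052]
```

>>> {"name": "apply_moves", "arguments": {
  "series": [
    [1, 0.2, -0.06, 0.15, 0, 0, 0],
    [1, 0.4, -0.12, 0.3, 0, 0, 0],
    [1, 0.6, -0.16, 0.45, 0.005, 0, -0.005],
    [1, 0.6, -0.16, 0.45, 0.005, 0, -0.005],
    [1, 0.6, -0.16, 0.45, 0.005, 0, -0.005]
  ]
}}

```text
time: 14.05
eef_pos: [493.3, 122.3, 216.0]
ee_rot: [-1.228, 1.045, 1.391]
ft_force: [0.8, -0.1, -2.0]
width: 16.6
```

```bash
python3 - <<'E'
from h import *
plan((492.8,127.1,176.6),Rt(.16,.12))
s=bot.snapshot("side")
crop(s,(190,140,330,290),4,"pics/s16.png")
t=bot.snapshot("top");crop(t,(220,230,320,320),6,"pics/t16.png")
E
```

```text
t 14.05 pos [493.3 122.3 216. ] F [ 0.8 -0.1 -2. ] w 16.6 q [ 0.17  0.23 -0.06  1.28  0.12  0.  ]
shift [ 2.648e-01 -1.900e-03 -2.000e-04] turn [ 0.0013  0.0018 -0.0009]
```

View pics/s16.png

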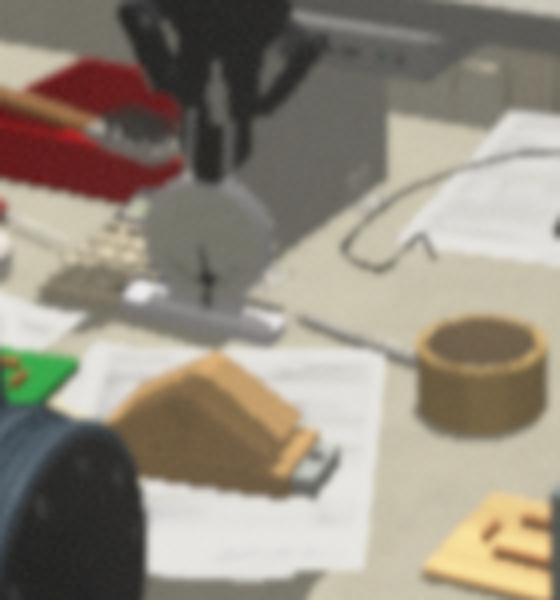

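View pics/t16.png

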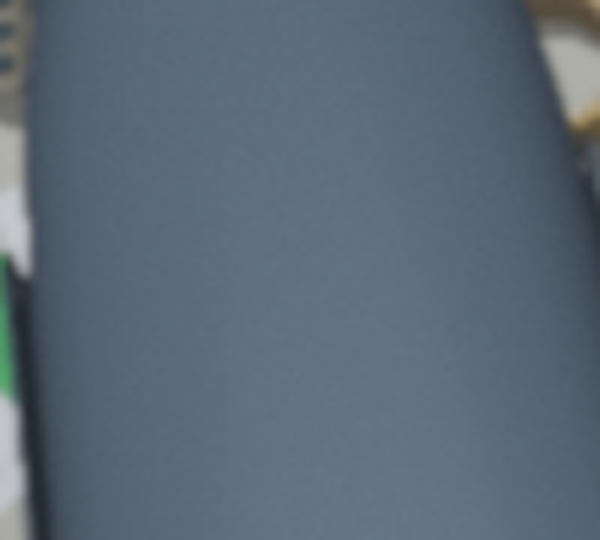

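>>> {"name": "apply_moves", "arguments": {
  "series": [
    [1, 0.1, 0, 0, 0, 0, 0],
    [1, 0.18, 0, 0, 0, 0, 0],
    [1, 0.23, 0, 0, 0, 0, 0],
    [1, 0.23, 0, 0, 0, 0, 0],
    [1, 0.24, 0, 0, 0, 0, 0]
  ]
}}

```text
time: 14.65
eef_pos: [493.7, 126.0, 181.7]
ee_rot: [-1.228, 1.044, 1.388]
ft_force: [-0.0, -0.8, -2.6]
width: 16.6
```

>>> {"name": "apply_moves", "arguments": {
  "series": [
    [1, 0.01, 0, 0, 0, 0, 0],
    [1, 0.01, 0, 0, 0, 0, 0],
    [1, 0.01, 0, 0, 0, 0, 0]
  ]
}}

```text
time: 14.95
eef_pos: [493.8, 126.2, 180.5]
ee_rot: [-1.228, 1.043, 1.387]
ft_force: [-0.6, 0.9, -3.0]
width: 16.8
```

>>> {"name": "apply_moves", "arguments": {
  "series": [
    [1, 0.013, 0, 0, 0, 0, 0],
    [1, 0.013, 0, 0, 0, 0, 0],
    [1, 0.013, 0, 0, 0, 0, 0]
  ]
}}

```text
time: 15.25
eef_pos: [493.7, 126.5, 178.5]
ee_rot: [-1.228, 1.043, 1.388]
ft_force: [-0.1, -0.3, -2.7]
width: 16.4
```

>>> {"name": "apply_moves", "arguments": {
  "series": [
    [1, 0.01, 0, 0, 0, 0, 0],
    [1, 0.01, 0, 0, 0, 0, 0],
    [1, 0.01, 0, 0, 0, 0, 0]
  ]
}}

```text
time: 15.55
eef_pos: [493.7, 126.6, 177.0]
ee_rot: [-1.228, 1.043, 1.388]
ft_force: [0.2, -0.4, -3.5]
width: 16.7
```

>>> {"name": "apply_moves", "arguments": {
  "series": [
    [1, 0.008, 0, 0, 0, 0, 0],
    [1, 0.008, 0, 0, 0, 0, 0],
    [1, 0.008, 0, 0, 0, 0, 0]
  ]
}}

```text
time: 15.85
eef_pos: [494.0, 126.8, 176.3]
ee_rot: [-1.229, 1.043, 1.387]
ft_force: [-0.7, -1.4, 5.4]
width: 16.7
```

>>> {"name": "apply_moves", "arguments": {
  "series": [
    [1, 0.008, 0, 0, 0, 0, 0],
    [1, 0.008, 0, 0, 0, 0, 0],
    [1, 0.008, 0, 0, 0, 0, 0]
  ]
}}

```text
time: 16.15
eef_pos: [494.4, 127.0, 176.2]
ee_rot: [-1.229, 1.041, 1.385]
ft_force: [-3.7, -2.4, 15.3]
width: 16.7
```

>>> {"name": "apply_moves", "arguments": {
  "series": [
    [1, 0.005, 0, 0, 0, 0, 0],
    [1, 0.005, 0, 0, 0, 0, 0],
    [1, 0.005, 0, 0, 0, 0, 0],
    [1, 0.005, 0, 0, 0, 0, 0],
    [1, 0.005, 0, 0, 0, 0, 0],
    [1, 0.005, 0, 0, 0, 0, 0],
    [1, 0.005, 0, 0, 0, 0, 0]
  ]
}}

```text
time: 16.85
eef_pos: [494.5, 127.0, 176.2]
ee_rot: [-1.23, 1.041, 1.385]
ft_force: [-4.3, -2.6, 11.8]
width: 16.8
```

```bash
python3 - <<'E'
from h import *
plan((492.8,127.1,176.6),Rt(.16,.12))
s=bot.snapshot("side");u=pix(s,bot.state()["eef_pos"]-[0,0,60]);x,y=map(int,u);x0,y0=x-26,y-24;print(x0,y0)
im=cv2.resize(s["color"][y0:y0+48,x0:x0+52,::-1],None,fx=12,fy=12,interpolation=cv2.INTER_NEAREST)
cv2.imwrite("pics/s18.png",cv2.convertScaleAbs(im,alpha=1.4))
crop(s,(190,140,330,290),4,"pics/s17.png")
E
```

```text
t 16.85 pos [494.5 127.  176.2] F [-4.3 -2.6 11.8] w 16.8 q [ 0.18  0.24 -0.14  1.18  0.12  0.02]
shift [-0.0021  0.0112  0.0031] turn [0.0006 0.0018 0.0033]
219 193
```

View pics/s17.png

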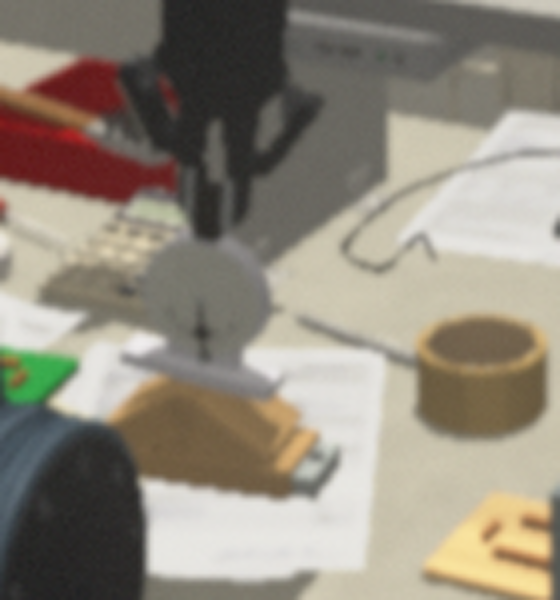

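View pics/s18.png

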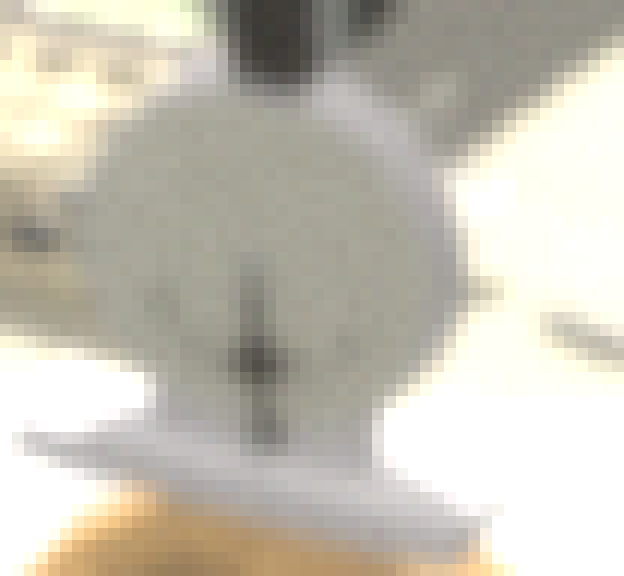

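```bash
python3 - <<'E'
from h import *
s=bot.snapshot("side")
P=lambda u,v:(u/12+219-.5,v/12+193-.5)
q={n:dial(s,*P(*p)) for n,p in dict(pivot=(250,270),bob=(257,362),stud=(266,435),fl=(22,440),fr=(487,540)).items()}
for n in q:
    r=q[n]-q["pivot"];print(n,q[n].round(1),np.hypot(*r).round(1),np.arctan2(-r[0],-r[1]).round(3))
g=s["color"].astype(float).mean(2)
for v in range(215,232):
    row=g[v,233:248];bg=np.median(row);w=np.clip(bg-row-6,0,None);print(v,(w@np.arange(233,248)/max(w.sum(),1e-6)).round(2),w.sum().round(0))
p=bot.state()["eef_pos"];print(pix(s,p-[0,0,50]),pix(s,p-[0,0,90]))
E
```

```text
pivot [ 1.9 59.2] 0.0 -3.142
bob [-0.7 37.7] 21.7 0.121
stud [-3.6 20.6] 38.9 0.142
fl [52.6  3.9] 75.0 -0.741
fr [-54.8   9.1] 75.7 0.848
215 239.45 7.0
216 239.69 18.0
217 239.67 26.0
218 239.56 39.0
219 239.71 35.0
220 239.81 38.0
221 239.72 71.0
222 239.92 116.0
223 240.04 140.0
224 240.12 99.0
225 240.22 48.0
226 240.43 44.0
227 240.49 58.0
228 240.61 76.0
229 240.81 69.0
230 240.89 19.0
231 0.0 0.0
[244.77538481 213.55260171] [245.76425909 227.5799617 ]
```

>>> {"name": "apply_moves", "arguments": {
  "series": [
    [1, 0.003, 0, 0, 0, -0.005, 0],
    [1, 0.003, 0, 0, 0, -0.005, 0],
    [1, 0.003, 0, 0, 0, -0.005, 0],
    [1, 0.003, 0, 0, 0, -0.005, 0],
    [1, 0.003, 0, 0, 0, -0.005, 0],
    [1, 0.003, 0, 0, 0, -0.005, 0],
    [1, 0.003, 0, 0, 0, -0.005, 0],
    [1, 0.003, 0, 0, 0, -0.005, 0]
  ]
}}

```text
time: 17.75
eef_pos: [494.6, 126.7, 176.2]
ee_rot: [-1.224, 1.035, 1.388]
ft_force: [-3.2, -4.3, 8.0]
width: 16.6
```

>>> {"name": "apply_moves", "arguments": {
  "series": [
    [1, 0.003, 0, 0, 0, 0, 0],
    [1, 0.003, 0, 0, 0, 0, 0],
    [1, 0.003, 0, 0, 0, 0, 0],
    [1, 0.003, 0, 0, 0, 0, 0],
    [1, 0.003, 0, 0, 0, 0, 0]
  ]
}}

```text
time: 18.25
eef_pos: [494.6, 126.6, 176.2]
ee_rot: [-1.224, 1.035, 1.387]
ft_force: [-3.8, -2.6, 7.7]
width: 16.6
```

```bash
python3 - <<'E'
from h import *
plan((492.8,127.1,176.6),Rt(.16,.12))
s=bot.snapshot("side");t=bot.snapshot("top");x0,y0=219,193
im=cv2.resize(s["color"][y0:y0+48,x0:x0+52,::-1],(520,480),interpolation=cv2.INTER_NEAREST)
cv2.imwrite("pics/s19.png",cv2.convertScaleAbs(im,alpha=1.4))
a=cv2.resize(s["color"][180:350,260:440,::-1],(400,378));b=cv2.resize(t["color"][240:350,310:430,::-1],(400,378))
cv2.imwrite("pics/c19.png",np.hstack([a,b]));f=[]
for i in range(4):f.append(bot.state()["ft_force"].round(1));bot.snapshot("top")
print(f)
g=s["color"].astype(float).mean(2)
for v in range(215,232):
    row=g[v,233:248];bg=np.median(row);w=np.clip(bg-row-6,0,None);print(v,(w@np.arange(233,248)/max(w.sum(),1e-6)).round(2),end=' ')
E
```

```text
t 18.25 pos [494.6 126.6 176.2] F [-3.8 -2.6  7.7] w 16.6 q [ 0.17  0.24 -0.14  1.18  0.13  0.01]
shift [-0.0018  0.0111  0.0057] turn [0.0004 0.0062 0.0038]
[array([-3.4, -3.2,  6.3]), array([-3.4, -3.8,  7.8]), array([-2.2, -3.8,  7.2]), array([-2.9, -2.4,  7.4])]
215 239.41 216 239.64 217 239.59 218 239.69 219 239.77 220 239.89 221 239.94 222 240.03 223 240.06 224 240.22 225 240.31 226 240.39 227 240.44 228 240.59 229 240.85 230 241.06 231 0.0
```

View pics/s19.png

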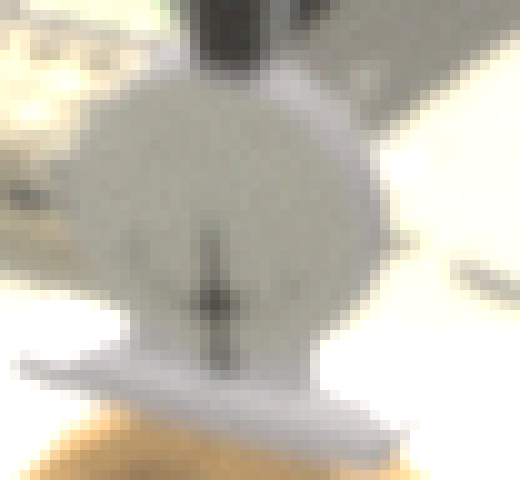

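View pics/c19.png

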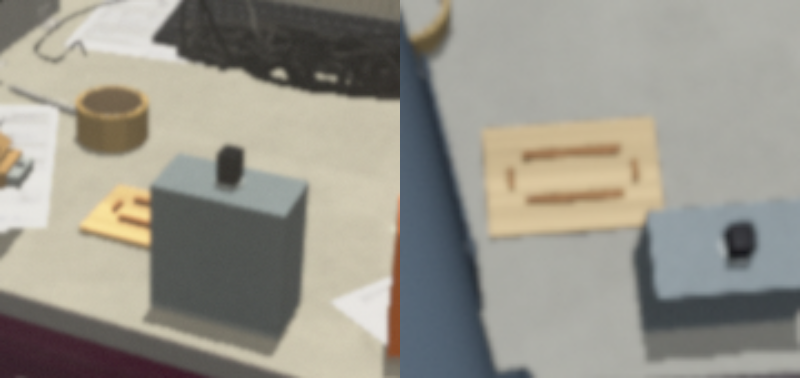

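```bash
python3 -c "
from rig import bot
print(bot.sign_off())"
```

```text
the job is handed in; nothing more can be done
None
```

The job is handed in at about 18.5 s of the 51 s allowed. The simulator gave no verdict, so the result rests on my own checks below.

**What I did**
- I lifted the grey cover straight up and stood it on the bench at about (379, -246), in front and to the right of the stand.
- I took the gauge by its top grip and read the set hand close to the side camera. It came out at about 0.12–0.14 rad.
- I set the gauge's foot on the ridge, square to the measured ridge direction of 0.16 rad, and tilted it about 0.13 rad.
- I handed in with it still gripped, at a finger opening of 16.6 mm and 80 N commanded grip.

**Last checks**
- **Pointer:** the pointer and set hand line up to within about 0.2 px in the side view, roughly 0.5 mm against the 2.7 mm limit. Just before a last 0.008 rad correction, the readings had differed by up to 0.02 rad, about 0.7 mm.
- **Contact:** the vertical force on the tool was 6.3 to 7.8 N. Adding about 2.7 N for the gauge's weight, the foot presses with roughly 9 to 11 N, within the 0.3 to 30 N range. A sideways force of about 3 to 4 N on each horizontal axis remains.
- **Cover:** it looked upright and clear of the stand and the offcut in both views.
- **Bystanders:** I never touched the calculator, mouse or tape roll, though I did not measure their positions again at the end.

**Disagreements:** the two cameras differed by 3 to 7 mm on several positions, so I used values in between. At the ridge the arm hid the gauge from the top camera, so its centring was checked only in the side view and from the arm's own pose.

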